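# Wind the vial carriage out with the service crank

## Task

The vial feeder has lost power. Pick up the loose red-and-black service crank, fit it fully down onto the square steel shaft on top of the feeder, and wind it clockwise (seen from above), round and round, until the blue vial carriage comes fully up against its orange end stop. Turn gently: stop as soon as you feel the stop, never force the shaft, do not push the vial rack by hand, leave the other glassware alone, and leave the crank sitting on the shaft.

Things in the scene. Friction and masses are not known exactly. Their poses are not given: they have to be found in the camera images.
- crank: Loose black crank, 0.15 to 0.25 kg, lying flat, mouth down. Origin: centre of its square socket's mouth, on the underside; z up, x along the arm to the knob. Socket 17.2 mm square (sides along x, y), 18 mm deep, in a hub 34 x 34 mm, 24 mm tall. Arm 18 mm wide, 14 mm tall, flush with the underside, to x = 70 mm. A spinning knob stands at x = 60 mm.
- crank_grip (a point): Middle of the crank's red square grip, 24 x 24 mm (sides along the crank's x and y), on the socket's axis on top of the hub, from 24 to 52 mm above the crank's underside; this point is 38 mm above it.
- crank_knob (a point): Middle of the crank's upright red knob: a 20 mm diameter, 46 mm tall cylinder (from 19 to 65 mm above the crank's underside) that spins freely on a pin, 60 mm from the crank's axis; this point is 42 mm above the underside.
- shaft: Upright square steel shaft, 16 mm across flats, 16 mm tall, on a round dark boss (48 mm diameter, top 80 mm above the bench, 14 mm above the feeder). Origin: on its axis at the boss top; z up, x and y square to the flats; turns with it. The top 3 mm narrow in two steps to 13 mm. The crank is home when its underside rests on the boss. Never load their contact over 120 N.
- shaft_top (a point): Centre of the shaft's top face, 16 mm above the boss. The shaft takes about 0.25 N m to turn and holds where it is left. Clockwise turning from above drives the carriage out 24 mm per turn; 1.4 to 2.1 turns are needed. At the end stop it is rigid: force rises sharply. 24 N on the knob against the stop loads the socket with about 120 N: too much.
- carriage: Sliding carriage with its blue vial rack and capped vials: 100 x 70 mm, 50 mm tall. Origin: centre of its underside, 76 mm above the bench. It slides along the feeder's x, winding out towards -x, the feeder's front; its end stop comes when its origin is somewhere between x = -32 and -41 mm in the feeder's frame: the exact place must be felt. Not to be pushed.
- unit: The cream vial feeder, 260 (x) x 320 (y) x 66 mm, fixed to the bench. Origin: centre of its underside. The shaft's axis is at x = 0, y = -85 mm, the carriage runs along x at y = 80 mm, and the orange stop block is at x = -92 mm, y = 80 mm, up to 92 mm above the bench.
- amber_bottle: Bystander: amber bottle with a blue cap, 68 mm diameter, 150 mm tall. Origin: centre of its underside.
- beaker: Bystander: glass beaker, 60 mm diameter, 70 mm tall. Origin: centre of its underside.
- wash_jar: Bystander: small blue jar with a white cap, 56 mm diameter, 80 mm tall. Origin: centre of its underside.
There are look-alikes about, which are no part of the job. Of the things like the crank, leave any that is green; of the rest the smaller one is meant.

How it is judged:
On the way, in this order (a step that is already met when the one before it is completed fails the run):
1. the crank is fully home on the square shaft (z of crank in the frame of shaft between -0.003 and 0.003 m and horizontal distance between crank and shaft below 0.003 m and angle between crank's own z axis and vertical below 0.1 rad), for 0.2 s.
2. the carriage has been wound up against its end stop with the crank on the shaft (x of carriage in the frame of unit below -0.0331 m and horizontal distance between crank and shaft below 0.004 m and z of crank in the frame of shaft below 0.008 m), for 0.1 s.
At the end, for the whole second after the job is handed in: The carriage is within 1 mm (15 degrees of crank) of its end stop; the crank sits on the shaft, its underside within 4 mm of the boss, within 3 mm of the axis, tilted less than 0.1 rad, at rest and released (x of carriage in the frame of unit below -0.0331 m and z of crank in the frame of shaft below 0.004 m and horizontal distance between crank and shaft below 0.003 m and angle between crank's own z axis and vertical below 0.1 rad and linear speed of crank below 0.02 m/s); the robot touches nothing.
It fails at once if crank and shaft forced together with more than 120 N (contact force between crank and shaft above 120 N).
It fails at once if the carriage or its vials pushed by the robot (over 3 N) (contact force between the arm and carriage above 3 N).
It fails at once if a bystander moved more than 20 mm (distance of any of amber_bottle, beaker, wash_jar from where it was at the start of the episode above 0.02 m).
It also fails if it takes over 72 s, if anything falls off the work surface, if the arm or the gripper's body presses on something with over 40 N, if the wrist force passes 120 N, or if a joint passes its speed limit or range.

## Robot

A 6-joint arm with a two-finger parallel gripper is mounted at the origin on the work surface. World frame = base frame: x ahead of the robot, y to its left, z up, the work surface at z = 0. Lengths are in m, angles in rad, forces in N, time in s.
With the tool pointing down it reaches from about 0.4 to 0.825 m from the base axis. Payload 7 kg.
Tool frame: the origin (TCP) lies at the very end of the fingers, on their centre line; the grasp point (between the pads) lies 19 mm behind it (robot.pinch_z is the distance from the TCP to the grasp point, in m); z points along the fingers, y is the line along which they close (so a half turn about z gives the same grasp; the last joint's range is limited). The gripper opens to 85 mm and grips with 20 to 120 N. Pads are 22 mm wide; open, the fingers measure 114 mm over their backs; the gripper's body (76 mm by 85 mm) begins 54 mm behind the grasp point. The pads swing forward as they close: fully open they stand 13 mm farther back than shut.
Start: joints at [-0.85, 0.359, 0.012, 0, -1.224, -0.288], TCP at [0.283, -0.613, 0.231] pointing down, gripper open.
Joint ranges: [-3.07, 3.07], [-1.43, 2.12], [-1.02, 1.25], [-3.03, 1.67], [-3.05, -0], [-3.03, 3.03]. Speed limits (rad/s): [2.39, 2.39, 3.01, 3.14, 3.14, 3.14].

## Interface

Orientations are given as [roll, pitch, yaw] about the fixed x, y, z axes, in that order (R = Rz(yaw) Ry(pitch) Rx(roll)).
In Python, from plant import state, optics, robot gives the robot as it stands.
- The arm moves only by the tool drive_tool, never from a script. Its argument "series" is a list of rows, each a list of 3 entries, a list of its own where there are three numbers: the turn, a rotation vector about the world's x, y, z in rad, then the shift along the world's x, y, z in m, then the finger opening in m, from 0 to 0.0854. A call has 1 to 5 rows; each row shifts and turns the commanded pose from where the row before left it; what a row does not reach is not made up. A row lasts 1/12 s, in which the tool goes at most 41.7 mm and 7.16 degrees, less where a joint would pass 70% of its speed; a pose out of reach is approached as far as the arm can. A call is refused whole if a number of a shift passes 0.0417 or a number of a turn 0.125, either way. A call with a gripper value outside its range is refused whole. The fingers move at their own pace and stop on an object; the grip force is fixed at half the most. Time passes only in rows, so rows that do not move let the fingers close. It gives the time, the measured TCP pose, the force, the opening and the grip force at its end, in the units of the state.
- state(): the state, without advancing time (a new reading comes with each control period).
- optics.get_image(name): name is "scene" or "top" or "wrist"; returns a dict with "frame" (480x640x3 uint8, red, green, blue), "depth" (480x640 float32, m along the optical axis (not along the pixel's ray), 0 where there is no reading), "camera_matrix" (3x3 intrinsics, pixels), "eye" and "rotation" of the camera in the world; the wrist camera has in their place "tool_from_camera" (4x4, takes a point from camera to tool coordinates, whose origin is the TCP and whose axes are the flange's). Camera axes: x right, y down, z forward; pixel columns grow to the right and rows downward; lengths in m; the calibration is good to about 2 mm. The wrist camera is an equidistant fisheye: a pixel r from the principal point sees the ray r / f radians off the axis. A picture is of the moment at which its call begins: read the wrist's pose just before it.
- robot.finish_job(): hands the job in; it is judged then, once.
The state is a dict: "time": time; "qpos": joint angles; "joint_vel": joint speeds; "tau": joint torques, N m; "ee_pos": TCP position; "orientation": TCP orientation; "ft_force": force on the tool from outside, world axes, zero at the start; "wrist_torque": the same for the moment, N m; "gripper_width": opening from 0.0 (shut) to 1.0 (fully open); "grasp_force": force on a finger pad.
Only numpy, scipy, OpenCV 4.12 (cv2) and the standard library are available. Lean on these libraries where they do the work, as an engineer would, in place of code of your own. Each camera call takes 0.05 s, during which the arm holds its last target. There are 200 camera calls.

## Working session

There is one attempt and no reset: what is moved stays moved. The work goes in short steps, Python scripts to look and compute and a tool call to move; the robot and the scene stay as the last step left them, time stands still between calls to the robot, and variables do not carry over. Pictures are saved under pics/ and viewed, at most 10 in all, crops included, and the job is handed in when it is done.

Besides the shell and the picture viewer there is one more tool, called after ">>>" as name([rows], argument=value, ...), one row to a line, values as JSON. drive_tool: Moves the arm, as the interface text tells. Its arguments: {"type":"object","properties":{"series":{"type":"array","items":{"type":"array"}}},"required":["series"]}

```bash
mkdir -p pics; ls; cat > h.py <<'E'
import numpy as np, cv2
from plant import state, optics, robot
def world(im):
    K=np.array(im["camera_matrix"]);d=im["depth"];v,u=np.mgrid[:480,:640]
    P=np.stack([(u-K[0,2])/K[0,0]*d,(v-K[1,2])/K[1,1]*d,d],-1)
    return P@np.array(im["rotation"]).T+np.array(im["eye"])
E
python3 - <<'E'
from h import *
for n in ("top","scene"):
    im=optics.get_image(n); cv2.imwrite(f"pics/{n}.png",im["frame"][:,:,::-1]); np.save(n+".npy",world(im)); np.save(n+"f.npy",im["frame"])
    print(n,im["eye"],im["rotation"],im["camera_matrix"])
print(state())
E
```

```text
picsTraceback (most recent call last):
  File "<stdin>", line 3, in <module>
  File "h.py", line 6, in world
    return P@np.array(im["rotation"]).T+np.array(im["eye"])
           ~~~~~~~~~~~~~~~~~~~~~~~~~~~~^~~~~~~~~~~~~~~~~~~~
ValueError: operands could not be broadcast together with shapes (480,640) (3,)
```

View pics/top.png

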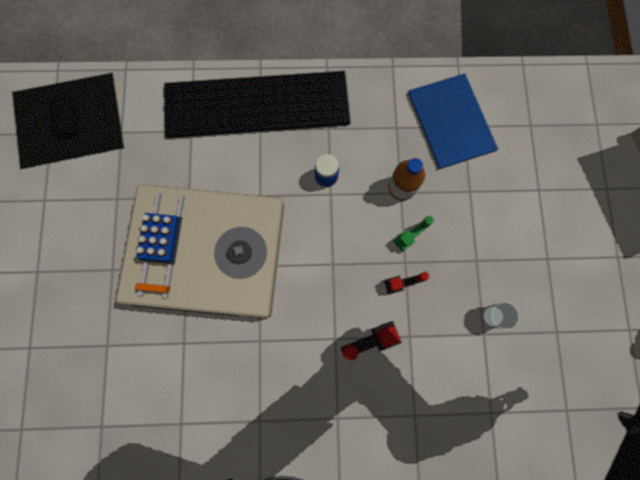

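The top view shows the feeder on the left: shaft at about (238,251), carriage (158,238), orange stop (152,288). The small red crank has its grip at (396,284) and knob at (424,276). The green crank and the larger red crank are look-alikes.

```bash
python3 - <<'E'
from h import *
im=optics.get_image("top")
for k,v in im.items(): print(k,np.shape(v), v if np.size(v)<20 else '')
print(state())
E
```

```text
frame (480, 640, 3) 
depth (480, 640) 
camera_matrix (3, 3) [[440.48670059   0.         328.11462386]
 [  0.         440.48670059 235.49152292]
 [  0.           0.           1.        ]]
eye (3,) [ 0.42532464 -0.08456925  0.9890934 ]
rotation (3,) [-2.94261748 -0.02277433 -1.59865   ]
{'time': 0.1, 'qpos': array([-8.49909676e-01,  3.59306447e-01,  1.11476585e-02, -3.31675091e-04,
       -1.22412094e+00, -2.88119502e-01]), 'joint_vel': array([-0.00047281, -0.00170029,  0.00228481,  0.00061206,  0.00134575,
       -0.00248419]), 'tau': array([-2.85496310e-03, -5.84763336e+01,  2.94112104e+01,  6.95466489e+00,
       -3.17079081e-03,  1.93739118e-05]), 'ee_pos': array([ 0.28288956, -0.61237095,  0.23045769]), 'orientation': array([ 3.14008179e+00, -1.22588397e-04, -2.70893834e+00]), 'ft_force': array([0.82704472, 0.06351432, 0.19282299]), 'wrist_torque': array([ 0.00202783, -0.02069217,  0.02795686]), 'grasp_force': 0.0, 'gripper_width': 0.9964117002668472}
```

```bash
sed -i 's/np.array(im\["rotation"\]).T/Rot.from_euler("xyz",im["rotation"]).as_matrix().T/; 1a from scipy.spatial.transform import Rotation as Rot' h.py
python3 - <<'E'
from h import *
im=optics.get_image("top"); W=world(im); f=im["frame"].astype(int)
cv2.imwrite("pics/top4.png",cv2.resize(im["frame"][225:330,200:440,::-1],None,fx=3.3,fy=3.3,interpolation=cv2.INTER_CUBIC))
s=optics.get_image("scene"); cv2.imwrite("pics/scene.png",s["frame"][:,:,::-1])
for n in ("g","k"):
    x0,x1=(385,405) if n=="g" else (414,432)
    m=np.zeros((480,640),bool); m[265:300,x0:x1]=1
    m&=(f[...,0]>110)&(f[...,1]<70)
    p=W[m]; zt=np.percentile(p[:,2],95); q=p[p[:,2]>zt-.006]; 
    print(n,m.sum(),zt,q.mean(0),np.median(q,0),(q.max(0)+q.min(0))/2,len(q))
    print(cv2.minAreaRect(q[:,:2].astype(np.float32)*1000))
bg=W[300:330,330:380,2]; print("bench",np.median(bg))
# shaft
p=W[238:265,222:256]; q=p[(p[...,2]>.089)]; print("shaft",len(q),q.mean(0),(q.max(0)+q.min(0))/2,cv2.minAreaRect(q[:,:2].astype(np.float32)*1000), np.percentile(q[:,2],[5,50,95]))
q=p[(p[...,2]>.074)]; print("boss",len(q),(q.max(0)+q.min(0))/2,q.max(0)-q.min(0))
# unit top
m=(abs(W[...,2]-.066)<.005); m[:,:100]=0;m[:,300:]=0
m=cv2.morphologyEx(m.astype(np.uint8),cv2.MORPH_OPEN,np.ones((5,5)))>0
r=cv2.minAreaRect(W[m][:,:2].astype(np.float32)*1000);print("unit",r)
m=(f[...,2]>100)&(f[...,0]<60); m[:,:120]=0;m[:,200:]=0;m[:190]=0;m[280:]=0
print("rack",cv2.minAreaRect(W[m][:,:2].astype(np.float32)*1000),np.percentile(W[m][:,2],[5,50,95]))
E
```

```text
g 106 0.054900539428989925 [ 0.50674504 -0.25424427  0.0528079 ] [ 0.50683142 -0.25463322  0.05293059] [ 0.50714617 -0.25420451  0.05273192] 103
((506.5738220214844, -254.29534912109375), (22.363693237304688, 21.79796028137207), 14.795598030090332)
k 49 0.0676300656828881 [ 0.52005347 -0.31217557  0.06502374] [ 0.51915285 -0.3123563   0.06504749] [ 0.52009783 -0.31194853  0.06554327] 49
((520.1420288085938, -312.11895751953125), (14.687582015991211, 15.068906784057617), 40.29030227661133)
bench 0.0003477962896344944
shaft 70 [0.57397274 0.06968007 0.12075544] [ 5.06350145e-01 -5.21166752e-04  5.39086510e-01] ((502.28875732421875, 2.4641876220703125), (231.49977111816406, 20.02614974975586), 43.569374084472656) [0.09019537 0.095657   0.09942107]
boss 419 [0.51399504 0.00642816 0.53163822] [0.17734081 0.1819948  0.91491035]
unit ((589.5347900390625, 159.07684326171875), (318.2027893066406, 258.111572265625), 83.05829620361328)
rack ((547.8822631835938, 83.83001708984375), (403.77130126953125, 102.3890609741211), 68.1828384399414) [0.10597997 0.10850546 0.11082844]
```

View pics/top4.png

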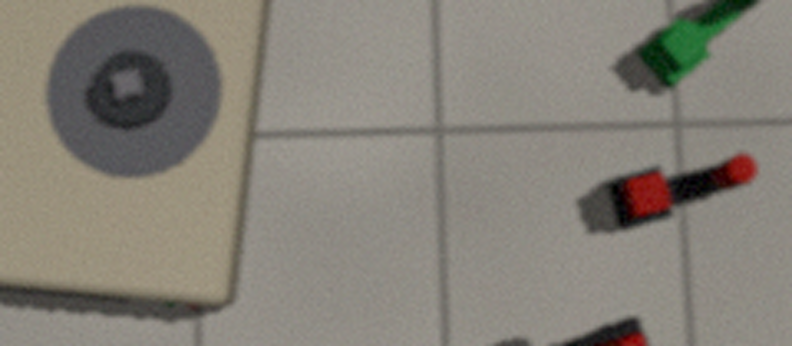

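View pics/scene.png

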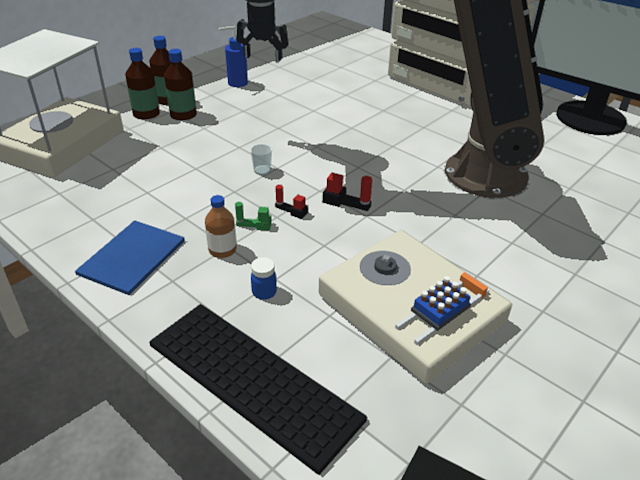

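The second crop confirms the small crank (grip at (640,195), knob at (740,168)) and the shaft at (127,84) in crop pixels. The scene view shows the path to the feeder is clear. I'll move above the shaft for a closer look and align the yaw with the crank on the way.

>>> drive_tool([
  [[0,0,0.055],[0.011,0.027,0.003],0.05],
  [[0,0,0.055],[0.011,0.027,0.003],0.05],
  [[0,0,0.055],[0.011,0.027,0.003],0.05],
  [[0,0,0.055],[0.011,0.027,0.003],0.05],
  [[0,0,0.055],[0.011,0.027,0.003],0.05],
])

```text
time: 0.62
ee_pos: [0.3382, -0.4765, 0.2462]
orientation: [3.141, 0.0, -2.431]
ft_force: [0.9, -0.1, 0.4]
gripper_width: 0.585
grasp_force: 0.0
```

>>> drive_tool([
  [[0,0,0.055],[0.011,0.027,0.003],0.05],
  [[0,0,0.055],[0.011,0.027,0.003],0.05],
  [[0,0,0.055],[0.011,0.027,0.003],0.05],
  [[0,0,0.055],[0.011,0.027,0.003],0.05],
  [[0,0,0.055],[0.011,0.027,0.003],0.05],
])

```text
time: 1.03
ee_pos: [0.3933, -0.3413, 0.2614]
orientation: [-3.142, 0.0, -2.156]
ft_force: [0.6, -0.4, -0.2]
gripper_width: 0.588
grasp_force: 0.0
```

>>> drive_tool([
  [[0,0,0.055],[0.011,0.027,0.003],0.05],
  [[0,0,0.055],[0.011,0.027,0.003],0.05],
  [[0,0,0.055],[0.011,0.027,0.003],0.05],
  [[0,0,0.055],[0.011,0.027,0.003],0.05],
  [[0,0,0.055],[0.011,0.027,0.003],0.05],
])

```text
time: 1.45
ee_pos: [0.4482, -0.2063, 0.2766]
orientation: [-3.141, 0.0, -1.881]
ft_force: [-0.3, -0.3, 0.7]
gripper_width: 0.583
grasp_force: 0.0
```

>>> drive_tool([
  [[0,0,0.055],[0.011,0.027,0.003],0.05],
  [[0,0,0.055],[0.011,0.027,0.003],0.05],
  [[0,0,0.055],[0.011,0.027,0.003],0.05],
  [[0,0,0.055],[0.011,0.027,0.003],0.05],
  [[0,0,0.055],[0.011,0.027,0.003],0.05],
])

```text
time: 1.87
ee_pos: [0.5032, -0.0713, 0.2915]
orientation: [-3.141, 0.0, -1.606]
ft_force: [0.4, 0.3, -0.7]
gripper_width: 0.586
grasp_force: 0.0
```

>>> drive_tool([
  [[0,0,0.055],[0.011,0.027,0],0.05],
  [[0,0,0.055],[0.011,0.027,0],0.05],
  [[0,0,0.055],[0.011,0.027,0],0.05],
  [[0,0,0],[0,0,0],0.05],
  [[0,0,0],[0,0,0],0.05],
])

```text
time: 2.28
ee_pos: [0.5363, 0.0095, 0.2908]
orientation: [3.141, -0.0, -1.442]
ft_force: [-0.1, -0.6, 0.0]
gripper_width: 0.584
grasp_force: 0.0
```

```bash
python3 - <<'E'
from h import *
s=state(); print(s["time"],s["ee_pos"],s["orientation"],s["qpos"])
im=optics.get_image("wrist"); cv2.imwrite("pics/w1.png",im["frame"][:,:,::-1])
print(im["camera_matrix"],im["tool_from_camera"])
np.savez("w1.npz",d=im["depth"],f=im["frame"],K=im["camera_matrix"],T=im["tool_from_camera"],p=s["ee_pos"],o=s["orientation"])
E
```

```text
2.2833 [0.53627742 0.00952563 0.29080234] [ 3.14064255e+00 -1.67944062e-04 -1.44166938e+00] [ 3.83394260e-01  9.54271491e-02 -1.96776470e-01 -7.98014983e-05
 -1.27955451e+00 -2.54244441e-01]
[[371.64829954   0.         320.37852616]
 [  0.         371.64829954 242.32050397]
 [  0.           0.           1.        ]] [[-6.68100681e-04 -9.57287052e-01 -2.89138469e-01  7.38369946e-02]
 [ 9.99999683e-01 -7.64595905e-04  2.20784493e-04  1.50115702e-04]
 [-4.32428225e-04 -2.89138230e-01  9.57287260e-01 -1.42665925e-01]
 [ 0.00000000e+00  0.00000000e+00  0.00000000e+00  1.00000000e+00]]
```

View pics/w1.png

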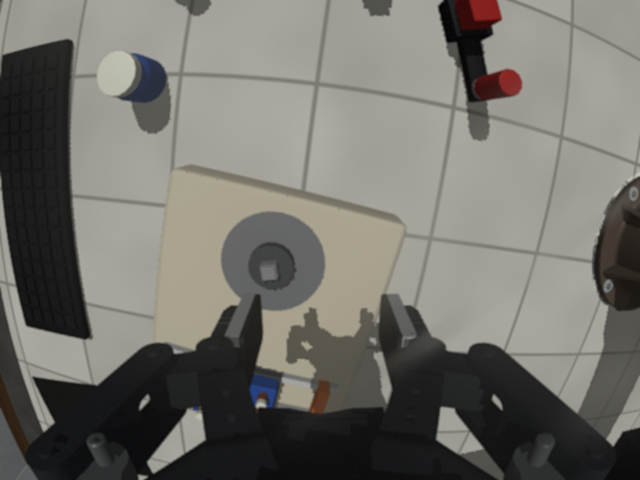

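The wrist view shows the shaft top at about (269,270), a nearly axis-aligned square, with the boss and grey disc around it.

```bash
cat >> h.py <<'E'
def wworld(im,p,o):
    K=np.array(im["camera_matrix"]);d=im["depth"];v,u=np.mgrid[:480,:640]
    a,b=(u-K[0,2])/K[0,0],(v-K[1,2])/K[1,1]; th=np.hypot(a,b)+1e-9; t=np.tan(np.minimum(th,1.5))/th
    P=np.stack([a*t*d,b*t*d,d],-1); T=np.array(im["tool_from_camera"])
    return (P@T[:3,:3].T+T[:3,3])@Rot.from_euler("xyz",o).as_matrix().T+p
E
python3 - <<'E'
from h import *
z=np.load("w1.npz"); W=wworld(dict(camera_matrix=z["K"],depth=z["d"],tool_from_camera=z["T"]),z["p"],z["o"])
w=W[240:300,235:305].reshape(-1,3); 
print("heights",np.histogram(w[:,2],bins=np.arange(.06,.104,.004)))
q=w[(w[:,2]>.0925)&(w[:,2]<.103)]; print("shaft",len(q),q.mean(0),cv2.minAreaRect(q[:,:2].astype(np.float32)*1000))
q=w[(w[:,2]>.076)&(w[:,2]<.0925)]; print("boss",cv2.minEnclosingCircle(q[:,:2].astype(np.float32)*1000))
f=z["f"]; c=cv2.resize(f[250:290,248:290,::-1],None,fx=14,fy=14,interpolation=cv2.INTER_CUBIC); cv2.imwrite("pics/sh.png",c)
g=cv2.imread("pics/top4.png") # top camera robust
im=optics.get_image("top"); T=world(im)
p=T[238:265,222:256].reshape(-1,3)
q=p[(p[:,2]>.0925)&(p[:,2]<.101)&(abs(p[:,0]-.58)<.03)]; print("top shaft",len(q),q.mean(0),cv2.minAreaRect(q[:,:2].astype(np.float32)*1000))
q=p[(p[:,2]>.074)&(p[:,2]<.09)&(abs(p[:,0]-.58)<.04)]; print("top boss",cv2.minEnclosingCircle(q[:,:2].astype(np.float32)*1000))
F=im["frame"].astype(int)
m=(F[...,2]>90)&(F[...,0]<70)&(F[...,1]<100)&(T[...,2]>.09)&(T[...,2]<.13); m[:,:120]=0;m[:,200:]=0;m[:190]=0;m[280:]=0
print("rack",cv2.minAreaRect(T[m][:,:2].astype(np.float32)*1000))
m=(F[...,0]>170)&(F[...,2]<70)&(F[...,1]<150)&(T[...,2]>.08)&(T[...,2]<.1); m[:,:120]=0;m[:,200:]=0;m[:270]=0;m[320:]=0
print("stop",cv2.minAreaRect(T[m][:,:2].astype(np.float32)*1000))
# red in wrist view bystander crank check
E
```

```text
heights (array([   0, 2126,  311,   43,  657,  635,   33,   29,  149,   90]), array([0.06 , 0.064, 0.068, 0.072, 0.076, 0.08 , 0.084, 0.088, 0.092,
       0.096, 0.1  ]))
shaft 229 [0.5787605  0.07434058 0.09546416] ((578.9102783203125, 75.2564697265625), (15.740196228027344, 16.195892333984375), 12.528929710388184)
boss ((579.4736938476562, 74.8922348022461), 24.213376998901367)
top shaft 0 [nan nan nan] ((0.0, 0.0), (0.0, 0.0), 0.0)
top boss ((0.0, 0.0), 0.0)
rack ((561.6332397460938, 216.1881103515625), (7.221316337585449, 15.285568237304688), 20.841720581054688)
stop ((513.6663818359375, 266.0953674316406), (26.308452606201172, 6.233201026916504), 88.87621307373047)<stdin>:11: RuntimeWarning: Mean of empty slice.
  ret = um.true_divide(
```

View pics/sh.png

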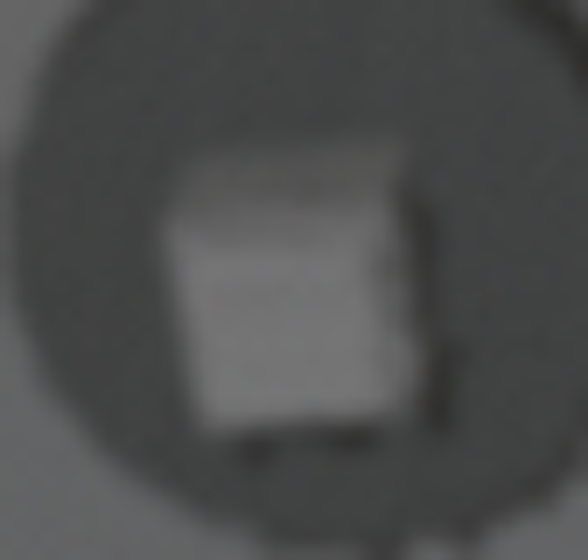

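```bash
python3 - <<'E'
from h import *
z=np.load("w1.npz"); f=cv2.resize(z["f"][250:290,248:290],None,fx=8,fy=8,interpolation=cv2.INTER_CUBIC).mean(2)
K=z["K"];T=z["T"]
n=f.shape; v,u=np.mgrid[:n[0],:n[1]]; u=248+(u+.5)/8-.5; v=250+(v+.5)/8-.5
a,b=(u-K[0,2])/K[0,0],(v-K[1,2])/K[1,1]; th=np.hypot(a,b); s=np.sin(th)/th
R=Rot.from_euler("xyz",z["o"]).as_matrix()
D=np.stack([a*s,b*s,np.cos(th)],-1)@T[:3,:3].T@R.T; C=R@T[:3,3]+z["p"]
P=C+D*((.096-C[2])/D[...,2])[...,None]
for t in (100,104,108,112):
    m=(f>t).astype(np.uint8); k,l,st,_=cv2.connectedComponentsWithStats(m)
    i=l[320//14*8+0, 290//14*8]
    q=P[l==i][:,:2].astype(np.float32)*1000
    print(t,i,len(q),cv2.minAreaRect(q))
E
```

```text
100 2 12044 ((579.0248413085938, 74.32913208007812), (14.53619384765625, 14.686909675598145), 14.02547836303711)
104 1 10517 ((579.4042358398438, 74.59052276611328), (13.446392059326172, 13.815645217895508), 11.892740249633789)
108 1 9255 ((579.4998168945312, 74.84850311279297), (12.711604118347168, 12.922439575195312), 12.429272651672363)
112 1 7889 ((579.5009765625, 75.09284973144531), (12.078027725219727, 11.867635726928711), 11.971847534179688)
```

>>> drive_tool([
  [[0,0,0.01],[-0.003,-0.0265,-0.014],0.05],
  [[0,0,0.01],[-0.003,-0.0265,-0.014],0.05],
  [[0,0,0.01],[-0.003,-0.0265,-0.014],0.05],
  [[0,0,0.01],[-0.003,-0.0265,-0.014],0.05],
  [[0,0,0.01],[-0.003,-0.0265,-0.014],0.05],
])

```text
time: 2.8
ee_pos: [0.5201, -0.1264, 0.2211]
orientation: [-3.141, -0.0, -1.395]
ft_force: [0.1, 0.8, 0.3]
gripper_width: 0.589
grasp_force: 0.0
```

>>> drive_tool([
  [[0,0,0.01],[-0.003,-0.0265,-0.014],0.05],
  [[0,0,0.01],[-0.003,-0.0265,-0.014],0.05],
  [[0,0,0.01],[-0.003,-0.0265,-0.014],0.05],
  [[0,0,0.01],[-0.003,-0.0265,-0.014],0.05],
  [[0,0,0.01],[-0.003,-0.0265,-0.014],0.05],
])

```text
time: 3.22
ee_pos: [0.505, -0.259, 0.1511]
orientation: [-3.141, -0.0, -1.345]
ft_force: [0.7, 0.9, -0.2]
gripper_width: 0.587
grasp_force: 0.0
```

>>> drive_tool([
  [[0,0,0],[0,0,0],0.05],
  [[0,0,0],[0,0,0],0.05],
])

```text
time: 3.38
ee_pos: [0.5044, -0.2587, 0.1505]
orientation: [3.14, 0.001, -1.348]
ft_force: [-0.4, 0.6, -0.1]
gripper_width: 0.582
grasp_force: 0.0
```

```bash
python3 - <<'E'
from h import *
s=state(); print(s["time"],s["ee_pos"],s["orientation"])
im=optics.get_image("wrist"); W=wworld(im,s["ee_pos"],s["orientation"]); f=im["frame"].astype(int)
cv2.imwrite("pics/w2.png",im["frame"][:,:,::-1])
m=(f[...,0]>80)&(f[...,1]<.4*f[...,0])&(f[...,2]<.4*f[...,0])&(np.hypot(W[...,0]-.507,W[...,1]+.254)<.1)
g=np.hypot(W[...,0]-.507,W[...,1]+.254)<.03
for nm,c,h in (("grip",m&g,.052),("knob",m&~g,.065)):
    q=W[c]; zt=np.median(q[q[:,2]>h-.008][:,2]); t=W[c&(abs(W[...,2]-zt)<.004)]
    print(nm,c.sum(),zt,len(t),t.mean(0),cv2.minAreaRect(t[:,:2].astype(np.float32)*1000))
E
```

```text
3.3833 [ 0.50439691 -0.25870264  0.15050139] [ 3.13982626e+00  6.66001686e-04 -1.34824785e+00]
grip 1014 0.052016571980762025 1014 [ 0.50641406 -0.25540804  0.05204023] ((506.45404052734375, -254.96165466308594), (22.30779457092285, 22.8116397857666), 13.114996910095215)
knob 979 0.06548568132868339 687 [ 0.50877006 -0.3061668   0.0651577 ] ((469.3851318359375, -278.1597595214844), (17.446165084838867, 139.46710205078125), 55.02210998535156)
```

View pics/w2.png

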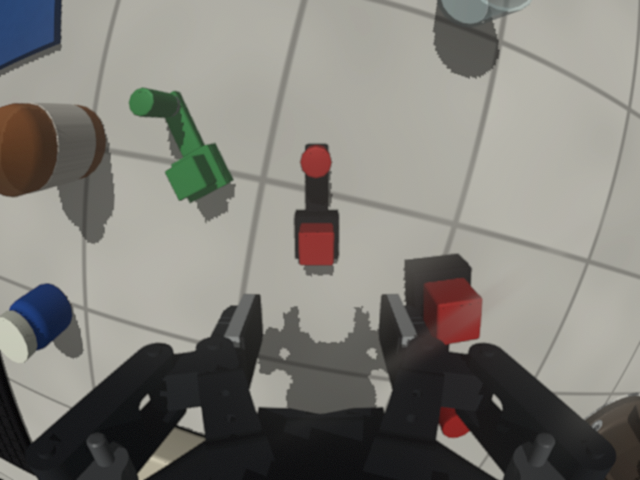

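The wrist view shows the small crank at grip (316,243) and knob (316,161), centred and aligned with the fingers. The big look-alike at (455,310) is clear of the right finger. Descending to grasp.

>>> drive_tool([
  [[0,0,0],[0.001,0.001,-0.03],0.05],
  [[0,0,0],[0.001,0.001,-0.03],0.05],
  [[0,0,0],[0,0.001,-0.03],0.05],
  [[0,0,0],[0,0.001,-0.022],0.05],
  [[0,0,0],[0,0,-0.011],0.05],
])

```text
time: 3.85
ee_pos: [0.5071, -0.2517, 0.0266]
orientation: [3.14, 0.001, -1.344]
ft_force: [-0.3, -0.2, -0.2]
gripper_width: 0.584
grasp_force: 0.0
```

>>> drive_tool([
  [[0,0,0],[0,0,0],0.018],
  [[0,0,0],[0,0,0],0.018],
  [[0,0,0],[0,0,0],0.018],
  [[0,0,0],[0,0,0],0.018],
  [[0,0,0],[0,0,0],0.018],
])

```text
time: 4.27
ee_pos: [0.5089, -0.2528, 0.0296]
orientation: [-3.139, -0.001, -1.344]
ft_force: [0.6, -0.7, -1.3]
gripper_width: 0.265
grasp_force: 62.4
```

>>> drive_tool([
  [[0,0,0],[0,0,0.015],0.018],
  [[0,0,0],[0,0,0.03],0.018],
  [[0,0,0],[0,0,0.03],0.018],
  [[0,0,0],[0,0,0.03],0.018],
  [[0,0,0],[0,0,0.03],0.018],
])

```text
time: 4.68
ee_pos: [0.5079, -0.2527, 0.1655]
orientation: [-3.141, -0.0, -1.344]
ft_force: [0.2, 1.0, -1.5]
gripper_width: 0.266
grasp_force: 62.3
```

>>> drive_tool([
  [[0,0,0],[0,0,0],0.018],
  [[0,0,0],[0,0,0],0.018],
  [[0,0,0],[0,0,0],0.018],
])

```text
time: 4.93
ee_pos: [0.5077, -0.2525, 0.1634]
orientation: [-3.141, 0.0, -1.344]
ft_force: [-1.1, 0.6, -2.5]
gripper_width: 0.264
grasp_force: 62.6
```

```bash
cat > look.py <<'E'
from h import *
import sys
P=[]
for i in range(3):
    s=state(); im=optics.get_image("wrist"); P.append(np.r_[s["ee_pos"],s["orientation"],s["ft_force"]])
print(s["time"],np.round(P,4).tolist(), s["gripper_width"])
cv2.imwrite(f"pics/{sys.argv[1]}.png",im["frame"][:,:,::-1])
W=wworld(im,s["ee_pos"],s["orientation"]); f=im["frame"].astype(int); R=Rot.from_euler("xyz",s["orientation"])
L=R.inv().apply((W-s["ee_pos"]).reshape(-1,3)).reshape(W.shape)
m=(f[...,0]>70)&(f[...,1]<.4*f[...,0])&(f[...,2]<.4*f[...,0])&(abs(L[...,1])<.03)&(L[...,2]<.02)
t=L[m]
k=t[(t[:,0]>.035)&(t[:,0]<.09)]; g=t[abs(t[:,0])<.03]
for nm,q in (("knob",k),("grip",g)):
    if len(q)<20: print(nm,len(q)); continue
    zt=np.percentile(q[:,2],10); q=q[q[:,2]<zt+.005]
    print(nm,len(q),"tool frame top",np.round(q.mean(0),4),np.round((q.max(0)+q.min(0))/2,4),cv2.minAreaRect(q[:,:2].astype(np.float32)*1000))
q=W[(abs(W[...,0]-.5795)<.02)&(abs(W[...,1]-.0748)<.02)&(abs(W[...,2]-.096)<.004)]
if len(q)>20: print("shaft",len(q),q.mean(0),cv2.minAreaRect(q[:,:2].astype(np.float32)*1000))
E
python3 look.py w3
```

```text
5.0333 [[0.5077, -0.2525, 0.1634, -3.1409, 0.0003, -1.3442, -1.1184, 0.5877, -2.5499], [0.5073, -0.2525, 0.1626, 3.1408, 0.0008, -1.3442, 1.0706, 0.4085, -2.5088], [0.5072, -0.2525, 0.1622, 3.14, 0.001, -1.3441, 0.5667, -0.2835, -3.3736]] 0.2717846647834006
knob 3127 tool frame top [ 0.0618  0.0002 -0.0367] [ 0.0629  0.0003 -0.0879] ((61.596309661865234, 0.2935962677001953), (18.319400787353516, 18.089752197265625), 45.26979446411133)
grip 3467 tool frame top [ 0.0033  0.0002 -0.0227] [ 0.0019  0.     -0.0217] ((1.9020957946777344, 0.12052059173583984), (23.352529525756836, 24.363208770751953), 89.52677917480469)
```

>>> drive_tool([
  [[0,0,0],[0.005,0.0235,0],0.018],
  [[0,0,0],[0.005,0.0235,0],0.018],
  [[0,0,0],[0.005,0.0235,0],0.018],
  [[0,0,0],[0.005,0.0235,0],0.018],
  [[0,0,0],[0.005,0.0235,0],0.018],
])

```text
time: 5.5
ee_pos: [0.5326, -0.1342, 0.1622]
orientation: [3.139, 0.0, -1.344]
ft_force: [-0.1, 0.2, -2.4]
gripper_width: 0.267
grasp_force: 62.4
```

>>> drive_tool([
  [[0,0,0],[0.005,0.0235,0],0.018],
  [[0,0,0],[0.005,0.0235,0],0.018],
  [[0,0,0],[0.005,0.0235,0],0.018],
  [[0,0,0],[0.005,0.0235,0],0.018],
  [[0,0,0],[0.005,0.0235,0],0.018],
])

```text
time: 5.92
ee_pos: [0.5577, -0.0167, 0.1622]
orientation: [3.14, -0.0, -1.344]
ft_force: [-0.2, -0.2, -1.9]
gripper_width: 0.267
grasp_force: 62.4
```

>>> drive_tool([
  [[0,0,-0.004],[0.006,0.0235,0],0.018],
  [[0,0,-0.004],[0.006,0.0235,0],0.018],
  [[0,0,-0.004],[0.005,0.0235,0],0.018],
  [[0,0,0],[0.005,0.0235,0],0.018],
  [[0,0,0],[0,0,-0.01],0.018],
])

```text
time: 6.33
ee_pos: [0.582, 0.0798, 0.1537]
orientation: [-3.139, 0.0, -1.353]
ft_force: [0.2, -0.7, -1.0]
gripper_width: 0.268
grasp_force: 62.6
```

>>> drive_tool([
  [[0,0,0],[0,0,0],0.018],
  [[0,0,0],[0,0,0],0.018],
  [[0,0,0],[0,0,0],0.018],
])

```text
time: 6.58
ee_pos: [0.5797, 0.0755, 0.1528]
orientation: [3.14, -0.0, -1.356]
ft_force: [-0.1, -0.4, -1.1]
gripper_width: 0.266
grasp_force: 62.4
```

```bash
python3 look.py w4
```

```text
6.6833 [[0.5797, 0.0755, 0.1528, 3.1401, -0.0005, -1.3562, -0.0982, -0.4381, -1.1497], [0.5799, 0.0755, 0.1532, 3.1409, -0.0003, -1.3565, -0.3395, -0.4108, -2.3739], [0.58, 0.0755, 0.1534, 3.1415, -0.0002, -1.3566, 0.1048, -0.6469, -2.3172]] 0.2664390992190384
knob 3157 tool frame top [ 0.0617  0.0002 -0.0362] [ 0.0628  0.0002 -0.0875] ((61.467140197753906, 0.384765625), (18.38384437561035, 18.46784782409668), 44.45903015136719)
grip 3492 tool frame top [ 0.0034  0.0003 -0.0227] [ 0.0019  0.     -0.0217] ((1.8711204528808594, 0.0720376968383789), (23.285924911499023, 24.51970863342285), 89.74640655517578)
```

View pics/w4.png

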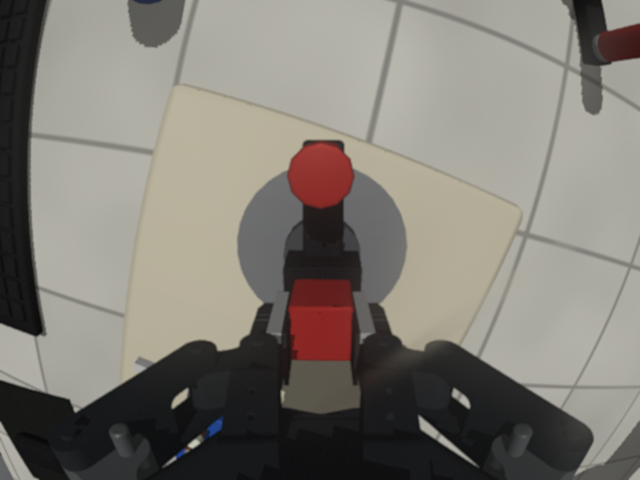

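The crank is held squarely above the shaft, with the knob at (320,175) and grip at (320,320). Small correction, then down to just above the shaft.

>>> drive_tool([
  [[0,0,0],[-0.001,0.001,-0.008],0.018],
  [[0,0,0],[0,0,-0.01],0.018],
  [[0,0,0],[0,0,-0.007],0.018],
  [[0,0,0],[0,0,0],0.018],
  [[0,0,0],[0,0,0],0.018],
])

```text
time: 7.15
ee_pos: [0.5786, 0.0769, 0.1274]
orientation: [3.14, -0.0, -1.356]
ft_force: [0.0, -0.0, -1.2]
gripper_width: 0.265
grasp_force: 62.4
```

>>> drive_tool([
  [[0,0,0],[0,0,-0.003],0.018],
  [[0,0,0],[0,0,-0.002],0.018],
  [[0,0,0],[0,0,-0.001],0.018],
])

```text
time: 7.4
ee_pos: [0.5791, 0.0773, 0.1221]
orientation: [3.142, 0.0, -1.356]
ft_force: [1.3, 0.1, -0.3]
gripper_width: 0.269
grasp_force: 62.6
```

>>> drive_tool([
  [[0,0,0],[0,0,-0.002],0.018],
  [[0,0,0],[0,0,-0.001],0.018],
  [[0,0,0],[0,0,0],0.018],
])

```text
time: 7.65
ee_pos: [0.5794, 0.0772, 0.1193]
orientation: [-3.141, -0.0, -1.356]
ft_force: [1.1, -0.5, -3.0]
gripper_width: 0.269
grasp_force: 62.4
```

>>> drive_tool([
  [[0,0,0],[0,0,-0.002],0.018],
  [[0,0,0],[0,0,-0.002],0.018],
  [[0,0,0],[0,0,0],0.018],
])

```text
time: 7.9
ee_pos: [0.5793, 0.0772, 0.1151]
orientation: [-3.141, -0.0, -1.356]
ft_force: [3.1, -1.4, -4.1]
gripper_width: 0.267
grasp_force: 62.4
```

>>> drive_tool([
  [[0,0,0],[0,0,-0.002],0.018],
  [[0,0,0],[0,0,-0.001],0.018],
  [[0,0,0],[0,0,0],0.018],
])

```text
time: 8.15
ee_pos: [0.5793, 0.0772, 0.1122]
orientation: [-3.141, -0.0, -1.356]
ft_force: [3.2, -1.4, -2.4]
gripper_width: 0.267
grasp_force: 62.4
```

>>> drive_tool([
  [[0,0,0],[0,0,-0.001],0.018],
  [[0,0,0],[0,0,-0.001],0.018],
  [[0,0,0],[0,0,0],0.018],
])

```text
time: 8.4
ee_pos: [0.5793, 0.0772, 0.1103]
orientation: [-3.141, -0.0, -1.356]
ft_force: [2.4, -1.9, -1.0]
gripper_width: 0.27
grasp_force: 62.5
```

>>> drive_tool([
  [[0,0,0],[0,0,-0.001],0.018],
  [[0,0,0],[0,0,0],0.018],
])

```text
time: 8.57
ee_pos: [0.5793, 0.0773, 0.1094]
orientation: [-3.141, -0.0, -1.356]
ft_force: [2.5, -2.0, -0.4]
gripper_width: 0.267
grasp_force: 62.7
```

>>> drive_tool([
  [[0,0,0],[0,0,-0.001],0.018],
  [[0,0,0],[0,0,0],0.018],
])

```text
time: 8.73
ee_pos: [0.5793, 0.0773, 0.1093]
orientation: [-3.141, -0.0, -1.355]
ft_force: [-1.1, -1.9, 8.3]
gripper_width: 0.268
grasp_force: 63.7
```

>>> drive_tool([
  [[0,0,0],[0,0,-0.001],0.018],
  [[0,0,0],[0,0,0],0.018],
])

```text
time: 8.9
ee_pos: [0.5793, 0.0773, 0.1093]
orientation: [-3.14, -0.0, -1.355]
ft_force: [-4.7, -1.7, 16.8]
gripper_width: 0.267
grasp_force: 64.7
```

Seated: the boss reaction rises at a steady z. I'll relax, release, and shift to the knob.

>>> drive_tool([
  [[0,0,0],[0,0,0.002],0.018],
  [[0,0,0],[0,0,0],0.05],
  [[0,0,0],[0,0,0],0.05],
  [[0,0,0],[0,0,0],0.05],
  [[0,0,0],[0,0,0.01],0.05],
])

```text
time: 9.32
ee_pos: [0.5774, 0.0769, 0.1174]
orientation: [3.137, -0.0, -1.356]
ft_force: [0.3, -0.1, -0.4]
gripper_width: 0.588
grasp_force: 0.0
```

>>> drive_tool([
  [[0,0,0],[0,0,0.02],0.05],
  [[0,0,0],[0,0,0.025],0.05],
  [[0,0,0],[0,0,0.005],0.05],
  [[0,0,0],[0,0,0],0.05],
  [[0,0,0],[0,0,0],0.05],
])

```text
time: 9.73
ee_pos: [0.5789, 0.0774, 0.1696]
orientation: [-3.141, 0.001, -1.356]
ft_force: [-0.4, -0.0, -0.5]
gripper_width: 0.586
grasp_force: 0.0
```

```bash
python3 look.py w5; python3 - <<'E'
from h import *
im=optics.get_image("top"); T=world(im); F=im["frame"].astype(int)
cv2.imwrite("pics/top5.png",cv2.resize(im["frame"][170:330,105:295,::-1],None,fx=3.5,fy=3.5,interpolation=cv2.INTER_CUBIC))
a=-6.94*np.pi/180; 
L=(T-[.5895,.1591,0])@Rot.from_euler("z",a).as_matrix()
for n,m in (("rack",(F[...,2]>70)&(F[...,0]<.5*F[...,2])&(L[...,2]>.085)&(L[...,2]<.13)),("stop",(F[...,0]>120)&(F[...,2]<.45*F[...,0])&(L[...,2]>.075)&(L[...,2]<.1))):
    q=L[m&(abs(L[...,0])<.13)&(abs(L[...,1]-.08)<.06)]
    print(n,len(q),np.percentile(q,[2,50,98],axis=0).round(4).tolist())
E
```

```text
9.8333 [[0.5789, 0.0774, 0.1696, -3.1411, 0.0006, -1.356, -0.3575, -0.0292, -0.5099], [0.5785, 0.0772, 0.1688, 3.1408, 0.0003, -1.356, -0.1499, -0.5712, 0.0195], [0.5784, 0.0771, 0.1684, 3.14, 0.0, -1.356, -0.2232, 0.6708, -0.9733]] 0.58456268199302
knob 11
grip 0
shaft 400 [0.58300584 0.05803035 0.09544578] ((582.87109375, 56.55494689941406), (33.471588134765625, 6.755420684814453), 12.435832977294922)
rack 259 [[-0.0311, 0.0466, 0.0957], [-0.008, 0.0761, 0.1084], [0.0127, 0.1077, 0.1117]]Traceback (most recent call last):
  File "<stdin>", line 8, in <module>
    return _quantile_unchecked(
        a, q, axis, out, overwrite_input, method, keepdims, weights)
    return _ureduce(a,
                    func=_quantile_ureduce_func,
    ...<5 lines>...
                    overwrite_input=overwrite_input,
                    method=method)
    r = func(a, **kwargs)
    result = _quantile(arr,
                       quantiles=q,
    ...<2 lines>...
                       out=out,
                       weights=wgt)
    slices_having_nans = np.isnan(arr[-1, ...])
                                  ~~~^^^^^^^^^
IndexError: index -1 is out of bounds for axis 0 with size 0
```

View pics/top5.png

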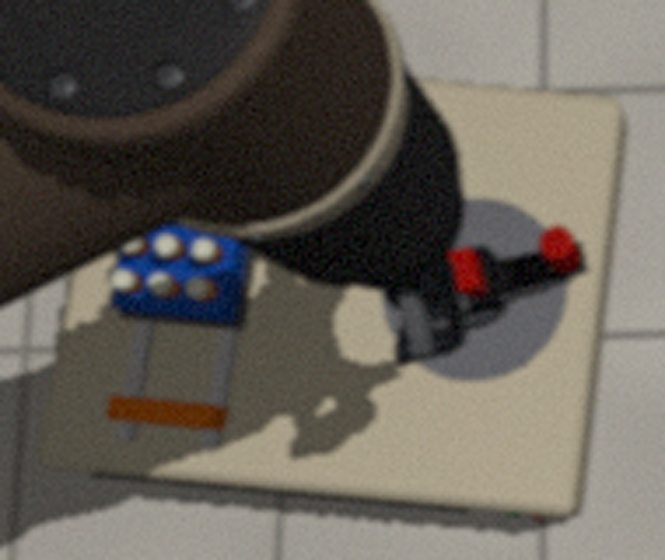

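The crank sits on the shaft with its knob at the right (560,248). The carriage front edge is roughly 52 mm from the stop. Moving to the knob.

>>> drive_tool([
  [[0,0,0],[0.005,-0.02,0],0.05],
  [[0,0,0],[0.005,-0.02,0],0.05],
  [[0,0,0],[0.004,-0.02,0],0.05],
  [[0,0,0],[0,0,-0.01],0.05],
  [[0,0,0],[0,0,0],0.05],
])

```text
time: 10.35
ee_pos: [0.5919, 0.0162, 0.1569]
orientation: [3.138, 0.0, -1.358]
ft_force: [-0.4, -0.1, -0.4]
gripper_width: 0.589
grasp_force: 0.0
```

```bash
python3 - <<'E'
from h import *
s=state(); im=optics.get_image("wrist"); W=wworld(im,s["ee_pos"],s["orientation"]); f=im["frame"].astype(int)
print(s["ee_pos"],s["orientation"])
m=(f[...,0]>70)&(f[...,1]<.4*f[...,0])&(f[...,2]<.4*f[...,0])
for n,z,c in (("grip",.132,(.5797,.0755)),("knob",.145,(.5925,.0169))):
    q=W[m&(abs(W[...,2]-z)<.004)&(np.hypot(W[...,0]-c[0],W[...,1]-c[1])<.025)]
    print(n,len(q)); 
    if len(q)>10: print(q.mean(0),cv2.minAreaRect(q[:,:2].astype(np.float32)*1000))
E
```

```text
[0.59189908 0.01618238 0.15689253] [ 3.13808048e+00  2.00520840e-04 -1.35802242e+00]
grip 5
knob 1214
[0.59161981 0.01608636 0.14488264] ((591.3162231445312, 16.614999771118164), (18.052438735961914, 19.344818115234375), 25.097620010375977)
```

>>> drive_tool([
  [[0,0,0],[0,0,-0.02],0.05],
  [[0,0,0],[0,0,-0.015],0.05],
  [[0,0,0],[0,0,-0.012],0.05],
  [[0,0,0],[0,0,0],0.05],
  [[0,0,0],[0,0,0],0.035],
])

```text
time: 10.82
ee_pos: [0.5927, 0.0177, 0.1119]
orientation: [3.14, -0.0, -1.355]
ft_force: [-0.6, -0.0, 0.3]
gripper_width: 0.454
grasp_force: 0.0
```

>>> drive_tool([
  [[0,0,0],[0,0,0],0.024],
  [[0,0,0],[0,0,0],0.014],
  [[0,0,0],[0,0,0],0.014],
  [[0,0,0],[0,0,0],0.014],
  [[0,0,0],[0,0,0],0.014],
])

```text
time: 11.23
ee_pos: [0.5937, 0.0175, 0.1132]
orientation: [-3.14, 0.0, -1.356]
ft_force: [0.1, -0.2, 3.5]
gripper_width: 0.218
grasp_force: 58.6
```

```bash
python3 - <<'E'
from h import *
s=state(); print(s["ee_pos"],s["orientation"],s["ft_force"],s["gripper_width"])
t0=-1.358; d=np.radians(8)
p=lambda k:.06*np.array([np.cos(t0-k*d),np.sin(t0-k*d)])
acc=np.zeros(2)
for k in range(1,101):
    st=np.round(p(k)-p(0)-acc,4); acc+=st
    print(k,k*8,st.tolist(),end="  " if k%5 else "\n")
E
```

```text
[0.59366997 0.01745033 0.11316984] [-3.13988654e+00  8.76849106e-05 -1.35562213e+00] [ 0.12342228 -0.20988377  3.48801829] 0.21826164700511252
1 8 [-0.0083, -0.0012]  2 16 [-0.0084, -0.0]  3 24 [-0.0082, 0.0011]  4 32 [-0.0081, 0.0023]  5 40 [-0.0077, 0.0034]
6 48 [-0.0071, 0.0044]  7 56 [-0.0064, 0.0053]  8 64 [-0.0056, 0.0062]  9 72 [-0.0047, 0.007]  10 80 [-0.0037, 0.0075]
11 88 [-0.0026, 0.0079]  12 96 [-0.0015, 0.0083]  13 104 [-0.0003, 0.0083]  14 112 [0.0008, 0.0084]  15 120 [0.002, 0.0081]
16 128 [0.0031, 0.0078]  17 136 [0.0042, 0.0072]  18 144 [0.0051, 0.0066]  19 152 [0.006, 0.0059]  20 160 [0.0068, 0.0049]
21 168 [0.0073, 0.004]  22 176 [0.0079, 0.0029]  23 184 [0.0082, 0.0017]  24 192 [0.0083, 0.0006]  25 200 [0.0084, -0.0005]
26 208 [0.0082, -0.0017]  27 216 [0.0078, -0.0029]  28 224 [0.0075, -0.0039]  29 232 [0.0067, -0.0049]  30 240 [0.0061, -0.0058]
31 248 [0.0052, -0.0065]  32 256 [0.0042, -0.0073]  33 264 [0.0031, -0.0077]  34 272 [0.0021, -0.0081]  35 280 [0.0009, -0.0084]
36 288 [-0.0003, -0.0083]  37 296 [-0.0014, -0.0083]  38 304 [-0.0026, -0.0079]  39 312 [-0.
[... 885 characters left out ...]
592 [0.0067, -0.0049]  75 600 [0.0061, -0.0058]
76 608 [0.0052, -0.0065]  77 616 [0.0042, -0.0073]  78 624 [0.0031, -0.0077]  79 632 [0.0021, -0.0081]  80 640 [0.0009, -0.0084]
81 648 [-0.0003, -0.0083]  82 656 [-0.0014, -0.0083]  83 664 [-0.0026, -0.0079]  84 672 [-0.0036, -0.0076]  85 680 [-0.0047, -0.0069]
86 688 [-0.0055, -0.0063]  87 696 [-0.0064, -0.0054]  88 704 [-0.0071, -0.0044]  89 712 [-0.0077, -0.0035]  90 720 [-0.008, -0.0023]
91 728 [-0.0083, -0.0012]  92 736 [-0.0084, -0.0]  93 744 [-0.0082, 0.0011]  94 752 [-0.0081, 0.0023]  95 760 [-0.0077, 0.0034]
96 768 [-0.0071, 0.0044]  97 776 [-0.0064, 0.0053]  98 784 [-0.0056, 0.0062]  99 792 [-0.0047, 0.007]  100 800 [-0.0037, 0.0075]
```

>>> drive_tool([
  [[0,0,0],[-0.0083,-0.0012,0],0.014],
  [[0,0,0],[-0.0084,0,0],0.014],
  [[0,0,0],[-0.0082,0.0011,0],0.014],
  [[0,0,0],[-0.0081,0.0023,0],0.014],
  [[0,0,0],[-0.0077,0.0034,0],0.014],
])

```text
time: 11.65
ee_pos: [0.5527, 0.0221, 0.1133]
orientation: [-3.139, -0.001, -1.356]
ft_force: [3.2, -3.6, 3.6]
gripper_width: 0.214
grasp_force: 58.6
```

```bash
python3 -c "
from h import *
s=state(); print(s['ee_pos'],s['ft_force'],s['orientation'],s['wrist_torque'])"
```

```text
[0.55268197 0.02207549 0.11332117] [ 3.19699902 -3.55053965  3.56007891] [-3.13906665e+00 -1.08035372e-03 -1.35575449e+00] [-1.40657711 -1.54735679 -0.03205815]
```

>>> drive_tool([
  [[0,0,0],[-0.0071,0.0044,0],0.014],
  [[0,0,0],[-0.0064,0.0053,0],0.014],
  [[0,0,0],[-0.0056,0.0062,0],0.014],
  [[0,0,0],[-0.0047,0.007,0],0.014],
  [[0,0,0],[-0.0037,0.0075,0],0.014],
])

```text
time: 12.07
ee_pos: [0.5241, 0.0521, 0.1132]
orientation: [-3.141, -0.002, -1.356]
ft_force: [1.2, -6.9, 6.8]
gripper_width: 0.213
grasp_force: 59.0
```

>>> drive_tool([
  [[0,0,0],[-0.0026,0.0079,0],0.014],
  [[0,0,0],[-0.0015,0.0083,0],0.014],
  [[0,0,0],[-0.0003,0.0083,0],0.014],
  [[0,0,0],[0.0008,0.0084,0],0.014],
  [[0,0,0],[0.002,0.0081,0],0.014],
])

```text
time: 12.48
ee_pos: [0.5212, 0.0925, 0.113]
orientation: [3.139, -0.002, -1.356]
ft_force: [-3.9, -6.4, 11.6]
gripper_width: 0.22
grasp_force: 59.4
```

>>> drive_tool([
  [[0,0,0],[0.0031,0.0078,0],0.014],
  [[0,0,0],[0.0042,0.0072,0],0.014],
  [[0,0,0],[0.0051,0.0066,0],0.014],
  [[0,0,0],[0.006,0.0059,0],0.014],
  [[0,0,0],[0.0068,0.0049,0],0.014],
])

```text
time: 12.9
ee_pos: [0.5456, 0.1258, 0.1129]
orientation: [3.138, -0.001, -1.356]
ft_force: [-10.6, 1.7, 13.9]
gripper_width: 0.215
grasp_force: 59.8
```

>>> drive_tool([
  [[0,0,0],[0.0073,0.004,0],0.014],
  [[0,0,0],[0.0079,0.0029,0],0.014],
  [[0,0,0],[0.0082,0.0017,0],0.014],
  [[0,0,0],[0.0083,0.0006,0],0.014],
  [[0,0,0],[0.0084,-0.0005,0],0.014],
])

```text
time: 13.32
ee_pos: [0.5871, 0.1357, 0.113]
orientation: [3.14, 0.001, -1.355]
ft_force: [-6.8, 3.1, 9.5]
gripper_width: 0.216
grasp_force: 59.4
```

```bash
cat > car.py <<'E'
from h import *
im=optics.get_image("top"); T=world(im); F=im["frame"].astype(int)
L=(T-[.5895,.1591,0])@Rot.from_euler("z",-6.94,degrees=True).as_matrix()
R=(abs(L[...,0])<.13)&(abs(L[...,1]-.08)<.045)
for n,m in (("rack",(F[...,2]>60)&(F[...,0]<.4*F[...,2])&(L[...,2]>.085)&(L[...,2]<.13)),("stop",(F[...,0]>70)&(F[...,2]<.4*F[...,0])&(F[...,1]<.7*F[...,0])&(L[...,2]>.07)&(L[...,2]<.105)&(L[...,0]<-.06))):
    q=L[m&R]
    if len(q): print(n,len(q),np.percentile(q,[2,50,98],axis=0).round(4).tolist())
E
python3 car.py
```

```text
rack 205 [[-0.0484, 0.0492, 0.1057], [-0.0298, 0.0764, 0.1084], [-0.0045, 0.1095, 0.1111]]
stop 215 [[-0.0987, 0.0492, 0.0805], [-0.0923, 0.0779, 0.0922], [-0.0859, 0.1082, 0.0958]]
```

>>> drive_tool([
  [[0,0,0],[0.0082,-0.0017,0.0005],0.014],
  [[0,0,0],[0.0078,-0.0029,0.0005],0.014],
  [[0,0,0],[0.0075,-0.0039,0],0.014],
  [[0,0,0],[0.0067,-0.0049,0],0.014],
  [[0,0,0],[0.0061,-0.0058,0],0.014],
])

```text
time: 13.78
ee_pos: [0.6236, 0.1166, 0.1133]
orientation: [3.14, 0.001, -1.356]
ft_force: [-4.3, 3.9, 5.5]
gripper_width: 0.213
grasp_force: 58.9
```

>>> drive_tool([
  [[0,0,0],[0.0052,-0.0065,0],0.014],
  [[0,0,0],[0.0042,-0.0073,0],0.014],
  [[0,0,0],[0.0031,-0.0077,0],0.014],
  [[0,0,0],[0.0021,-0.0081,0],0.014],
  [[0,0,0],[0.0009,-0.0084,0],0.014],
])

```text
time: 14.2
ee_pos: [0.6395, 0.0789, 0.1134]
orientation: [3.142, 0.002, -1.356]
ft_force: [-2.2, 4.9, 3.2]
gripper_width: 0.211
grasp_force: 58.7
```

>>> drive_tool([
  [[0,0,0],[-0.0003,-0.0083,0],0.014],
  [[0,0,0],[-0.0014,-0.0083,0],0.014],
  [[0,0,0],[-0.0026,-0.0079,0],0.014],
  [[0,0,0],[-0.0036,-0.0076,0],0.014],
  [[0,0,0],[-0.0047,-0.0069,0],0.014],
])

```text
time: 14.62
ee_pos: [0.6276, 0.0399, 0.1134]
orientation: [-3.14, 0.001, -1.356]
ft_force: [1.6, 4.9, 0.2]
gripper_width: 0.215
grasp_force: 58.5
```

>>> drive_tool([
  [[0,0,0],[-0.0055,-0.0063,0],0.014],
  [[0,0,0],[-0.0064,-0.0054,0],0.014],
  [[0,0,0],[-0.0071,-0.0044,0],0.014],
  [[0,0,0],[-0.0077,-0.0035,0],0.014],
  [[0,0,0],[-0.008,-0.0023,0],0.014],
])

```text
time: 15.03
ee_pos: [0.5927, 0.0171, 0.1134]
orientation: [-3.141, 0.0, -1.356]
ft_force: [2.6, 3.5, -2.0]
gripper_width: 0.216
grasp_force: 58.5
```

```bash
python3 car.py
```

```text
rack 269 [[-0.0593, 0.0472, 0.1047], [-0.0442, 0.0679, 0.1084], [-0.0155, 0.1072, 0.1116]]
stop 207 [[-0.0982, 0.0491, 0.0796], [-0.0922, 0.0775, 0.0923], [-0.0862, 0.1085, 0.0957]]
```

>>> drive_tool([
  [[0,0,0],[-0.0083,-0.0012,0],0.014],
  [[0,0,0],[-0.0084,0,0],0.014],
  [[0,0,0],[-0.0082,0.0011,0],0.014],
  [[0,0,0],[-0.0081,0.0023,0],0.014],
  [[0,0,0],[-0.0077,0.0034,0],0.014],
])

```text
time: 15.5
ee_pos: [0.5516, 0.0225, 0.1135]
orientation: [3.141, -0.001, -1.356]
ft_force: [4.5, -1.0, 0.0]
gripper_width: 0.214
grasp_force: 58.8
```

>>> drive_tool([
  [[0,0,0],[-0.0071,0.0044,0],0.014],
  [[0,0,0],[-0.0064,0.0053,0],0.014],
  [[0,0,0],[-0.0056,0.0062,0],0.014],
  [[0,0,0],[-0.0047,0.007,0],0.014],
  [[0,0,0],[-0.0037,0.0075,0],0.014],
])

```text
time: 15.92
ee_pos: [0.5236, 0.0533, 0.1133]
orientation: [3.14, -0.001, -1.356]
ft_force: [0.5, -4.6, 4.4]
gripper_width: 0.214
grasp_force: 59.4
```

>>> drive_tool([
  [[0,0,0],[-0.0026,0.0079,0],0.014],
  [[0,0,0],[-0.0015,0.0083,0],0.014],
  [[0,0,0],[-0.0003,0.0083,0],0.014],
  [[0,0,0],[0.0008,0.0084,0.0005],0.014],
  [[0,0,0],[0.002,0.0081,0.0005],0.014],
])

```text
time: 16.33
ee_pos: [0.5219, 0.0944, 0.1137]
orientation: [3.139, -0.001, -1.356]
ft_force: [5.0, -6.4, -3.4]
gripper_width: 0.216
grasp_force: 58.6
```

```bash
python3 car.py
```

```text
stop 10 [[-0.0979, 0.0496, 0.0895], [-0.0971, 0.0566, 0.092], [-0.0954, 0.0621, 0.0942]]
```

>>> drive_tool([
  [[0,0,0],[0.0031,0.0078,0],0.014],
  [[0,0,0],[0.0042,0.0072,0],0.014],
  [[0,0,0],[0.0051,0.0066,0],0.014],
  [[0,0,0],[0.006,0.0059,0],0.014],
  [[0,0,0],[0.0068,0.0049,0],0.014],
])

```text
time: 16.8
ee_pos: [0.5458, 0.1261, 0.1133]
orientation: [3.136, -0.001, -1.356]
ft_force: [-3.9, -3.5, 4.2]
gripper_width: 0.215
grasp_force: 59.5
```

>>> drive_tool([
  [[0,0,0],[0.0073,0.004,0],0.014],
  [[0,0,0],[0.0079,0.0029,0],0.014],
  [[0,0,0],[0.0082,0.0017,0],0.014],
  [[0,0,0],[0.0083,0.0006,0],0.014],
  [[0,0,0],[0.0084,-0.0005,0],0.014],
])

```text
time: 17.22
ee_pos: [0.5861, 0.1358, 0.1133]
orientation: [3.137, 0.0, -1.356]
ft_force: [-5.9, 0.1, 3.9]
gripper_width: 0.217
grasp_force: 59.5
```

>>> drive_tool([
  [[0,0,0],[0.0082,-0.0017,0],0.014],
  [[0,0,0],[0.0078,-0.0029,0],0.014],
  [[0,0,0],[0.0075,-0.0039,0],0.014],
  [[0,0,0],[0.0067,-0.0049,0],0.014],
  [[0,0,0],[0.0061,-0.0058,0],0.014],
])

```text
time: 17.63
ee_pos: [0.623, 0.1173, 0.1134]
orientation: [3.138, 0.001, -1.356]
ft_force: [-4.4, 3.7, 3.7]
gripper_width: 0.215
grasp_force: 59.4
```

```bash
python3 car.py; python3 - <<'E'
import numpy as np
t0=-1.358; d=np.radians(3)
p=lambda k:.06*np.array([np.cos(t0-k*d),np.sin(t0-k*d)])
acc=p(200)
for k in range(201,261):
    st=np.round(p(k)-acc,4); acc=acc+st
    print(k*3,st.tolist(),end="  " if k%5 else "\n")
E
```

```text
rack 606 [[-0.0759, 0.0471, 0.0955], [-0.0465, 0.0724, 0.1083], [0.0144, 0.1093, 0.1116]]
stop 224 [[-0.0987, 0.0491, 0.0787], [-0.0922, 0.078, 0.092], [-0.0854, 0.1087, 0.0953]]
603 [0.002, -0.0024]  606 [0.002, -0.0025]  609 [0.0018, -0.0026]  612 [0.0016, -0.0026]  615 [0.0015, -0.0028]
618 [0.0014, -0.0028]  621 [0.0012, -0.0029]  624 [0.001, -0.003]  627 [0.0009, -0.003]  630 [0.0008, -0.003]
633 [0.0006, -0.0031]  636 [0.0004, -0.0031]  639 [0.0003, -0.0032]  642 [0.0, -0.0031]  645 [-0.0, -0.0031]
648 [-0.0003, -0.0032]  651 [-0.0004, -0.0031]  654 [-0.0005, -0.0031]  657 [-0.0007, -0.003]  660 [-0.0009, -0.003]
663 [-0.0011, -0.003]  666 [-0.0012, -0.0029]  669 [-0.0013, -0.0029]  672 [-0.0015, -0.0027]  675 [-0.0016, -0.0027]
678 [-0.0018, -0.0026]  681 [-0.0019, -0.0025]  684 [-0.002, -0.0024]  687 [-0.0022, -0.0023]  690 [-0.0023, -0.0022]
693 [-0.0023, -0.002]  696 [-0.0025, -0.0019]  699 [-0.0026, -0.0018]  702 [-0.0027, -0.0017]  705 [-0.0027, -0.0015]
708 [-0.0029, -0.0013]  711 [-0.0029, -0.0012]  714 [-0.0029, -0.0011]  717 [-0.003, -0.0009]  720 [-0.0031, -0.0007]
723 [-0.0031, -0.0006]  726 [-0.0031, -0.0004]  729 [-0.0031, -0.0003]  732 [-0.0032, -0.0001]  735 [-0.0031, 0.0001]
738 [-0.0031, 0.0002]  741 [-0.0031, 0.0004]  744 [-0.0031, 0.0006]  747 [-0.0031, 0.0007]  750 [-0.003, 0.0009]
753 [-0.003, 0.001]  756 [-0.0029, 0.0012]  759 [-0.0028, 0.0014]  762 [-0.0028, 0.0014]  765 [-0.0027, 0.0017]
768 [-0.0026, 0.0017]  771 [-0.0025, 0.0019]  774 [-0.0024, 0.0021]  777 [-0.0022, 0.0021]  780 [-0.0022, 0.0023]
```

```bash
python3 - <<'E'
from h import *
fs=np.mean([optics.get_image("top")["frame"].astype(float) for _ in range(5)],0).astype(np.uint8)
im=optics.get_image("top"); T=world(im)
a=cv2.resize(fs[190:310,110:210,::-1],None,fx=5,fy=5,interpolation=cv2.INTER_CUBIC)
s=np.mean([optics.get_image("scene")["frame"].astype(float) for _ in range(3)],0).astype(np.uint8)
cv2.imwrite("pics/gap.png",np.hstack([a[:600,:400],cv2.resize(s[255:375,400:520][:, :80][:, ::-1][:, ::-1][:,:,::-1],(400,600))]))
# height profile along the track
L=(T-[.5895,.1591,0])@Rot.from_euler("z",-6.94,degrees=True).as_matrix()
for y in (.06,.07,.08,.09,.1):
    m=(abs(L[...,1]-y)<.004)&(abs(L[...,0])<.12)&(L[...,2]>.02)&(L[...,2]<.14)
    q=L[m]; q=q[np.argsort(q[:,0])]; print(y,[(int(a*1000),int(b*1000)) for a,_,b in q if -.105<a<-.06])
E
```

```text
0.06 [(-104, 76), (-104, 67), (-104, 77), (-102, 75), (-102, 78), (-100, 74), (-100, 76), (-98, 74), (-98, 79), (-98, 94), (-98, 93), (-97, 94), (-97, 89), (-95, 92), (-95, 92), (-95, 90), (-95, 91), (-94, 92), (-93, 93), (-93, 94), (-93, 89), (-91, 91), (-91, 91), (-91, 91), (-91, 90), (-91, 89), (-89, 92), (-89, 92), (-89, 96), (-87, 92), (-87, 91), (-87, 95), (-85, 93), (-85, 91), (-85, 90), (-85, 92), (-82, 78), (-81, 75), (-81, 66), (-80, 75), (-79, 77), (-79, 85), (-78, 86), (-78, 88), (-78, 84), (-77, 86), (-77, 87), (-76, 85), (-76, 87), (-76, 84), (-76, 101), (-76, 93), (-76, 96), (-75, 105), (-75, 108), (-74, 109), (-74, 106), (-73, 109), (-73, 108), (-73, 109), (-72, 106), (-71, 108), (-71, 107), (-70, 109), (-69, 110), (-69, 108), (-69, 110), (-69, 111), (-67, 116), (-67, 118), (-67, 111), (-67, 126), (-67, 108), (-66, 126), (-66, 107), (-66, 124), (-66, 119), (-65, 126), (-65, 127), (-65, 127), (-64, 125), (-64, 122), (-63, 126), (-63, 128), (-63, 127), (-63, 126), (-61, 125), (-61, 125), (-61, 127), (-61, 127)]
0.07 [(-104, 68), (-103, 64), (-103, 65), (-102, 66), (-102
[... 3675 characters left out ...]
, 77), (-79, 71), (-79, 70), (-79, 87), (-78, 68), (-78, 64), (-78, 85), (-78, 86), (-78, 86), (-76, 84), (-76, 85), (-76, 85), (-76, 87), (-76, 102), (-76, 99), (-76, 95), (-75, 110), (-74, 105), (-74, 108), (-74, 109), (-73, 111), (-73, 107), (-73, 111), (-72, 107), (-72, 106), (-72, 105), (-71, 109), (-71, 108), (-71, 110), (-70, 108), (-69, 108), (-69, 109), (-68, 107), (-68, 108), (-68, 117), (-67, 115), (-67, 112), (-67, 125), (-67, 125), (-66, 126), (-66, 110), (-66, 122), (-66, 119), (-65, 116), (-65, 126), (-65, 128), (-65, 112), (-65, 126), (-64, 127), (-64, 108), (-64, 123), (-63, 126), (-63, 125), (-63, 125), (-62, 126), (-61, 127), (-61, 124), (-61, 126), (-60, 124), (-60, 119)]
```

View pics/gap.png

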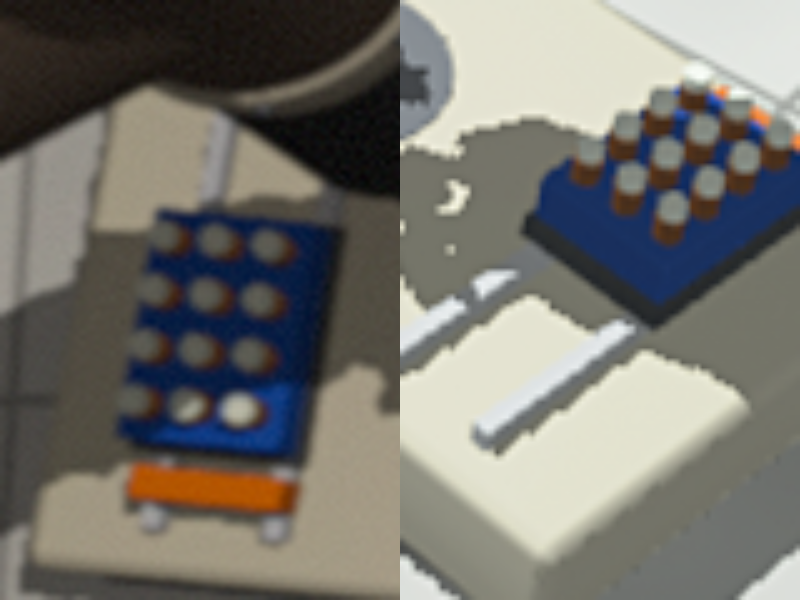

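The gap picture shows the carriage base front (about (215,455)) some 6 mm from the orange stop (215,488), so about 85° is left. I'll advance 54° in small rows.

>>> drive_tool([
  [[0,0,0],[0.002,-0.0024,0],0.014],
  [[0,0,0],[0.002,-0.0025,0],0.014],
  [[0,0,0],[0.0018,-0.0026,0],0.014],
  [[0,0,0],[0.0016,-0.0026,0],0.014],
  [[0,0,0],[0.0015,-0.0028,0],0.014],
])

```text
time: 18.55
ee_pos: [0.6331, 0.1028, 0.1137]
orientation: [3.14, 0.0, -1.356]
ft_force: [-5.7, 2.1, -3.1]
gripper_width: 0.219
grasp_force: 59.1
```

>>> drive_tool([
  [[0,0,0],[0.0014,-0.0028,0],0.014],
  [[0,0,0],[0.0012,-0.0029,0],0.014],
  [[0,0,0],[0.001,-0.003,0],0.014],
  [[0,0,0],[0.0009,-0.003,0],0.014],
  [[0,0,0],[0.0008,-0.003,0],0.014],
])

```text
time: 18.97
ee_pos: [0.6383, 0.0883, 0.1136]
orientation: [3.14, 0.0, -1.356]
ft_force: [-4.9, 2.8, -2.2]
gripper_width: 0.212
grasp_force: 59.0
```

>>> drive_tool([
  [[0,0,0],[0.0006,-0.0031,0],0.014],
  [[0,0,0],[0.0004,-0.0031,0],0.014],
  [[0,0,0],[0.0003,-0.0032,0],0.014],
  [[0,0,0],[0,-0.0031,0],0.014],
  [[0,0,0],[0,-0.0031,0],0.014],
])

```text
time: 19.38
ee_pos: [0.6396, 0.073, 0.1135]
orientation: [3.14, 0.001, -1.356]
ft_force: [-5.4, 4.5, -3.1]
gripper_width: 0.213
grasp_force: 58.8
```

```bash
cat > gap.py <<'E'
from h import *
T=np.concatenate([world(optics.get_image("top")).reshape(-1,3) for _ in range(4)])
L=(T-[.5895,.1591,0])@Rot.from_euler("z",-6.94,degrees=True).as_matrix()
q=L[(abs(L[:,1]-.08)<.028)&(abs(L[:,0]+.08)<.03)&(L[:,2]>.02)&(L[:,2]<.14)]
st=q[(q[:,2]>.085)&(q[:,2]<.097)&(q[:,0]<-.083)]; b=q[(q[:,2]>.081)&(q[:,2]<.09)&(q[:,0]>-.083)]
r=q[(q[:,2]>.104)&(q[:,0]>-.095)]
print("stop face",np.percentile(st[:,0],[95,98,99]).round(4),"base",np.percentile(b[:,0],[1,2,5,50]).round(4),"rack",np.percentile(r[:,0],[.5,1,2]).round(4),len(b))
E
python3 gap.py
```

```text
stop face [-0.0855 -0.0851 -0.085 ] base [-0.0821 -0.0821 -0.082  -0.0805] rack [-0.079  -0.079  -0.0787] 185
```

>>> drive_tool([
  [[0,0,0],[-0.0003,-0.0032,0],0.014],
  [[0,0,0],[-0.0004,-0.0031,0],0.014],
  [[0,0,0],[-0.0005,-0.0031,0],0.014],
  [[0,0,0],[-0.0007,-0.003,0],0.014],
  [[0,0,0],[-0.0009,-0.003,0],0.014],
])

```text
time: 20.0
ee_pos: [0.6369, 0.058, 0.1135]
orientation: [3.141, 0.001, -1.356]
ft_force: [-5.3, 5.7, -3.7]
gripper_width: 0.215
grasp_force: 58.7
```

```bash
python3 gap.py
```

```text
stop face [-0.0854 -0.085  -0.0849] base [-0.083  -0.083  -0.0829 -0.0814] rack [-0.08   -0.0799 -0.0796] 178
```

>>> drive_tool([
  [[0,0,0],[-0.0011,-0.003,0],0.014],
  [[0,0,0],[-0.0012,-0.0029,0],0.014],
  [[0,0,0],[0,0,0],0.014],
])

```text
time: 20.45
ee_pos: [0.6347, 0.052, 0.1136]
orientation: [3.141, 0.001, -1.356]
ft_force: [-4.7, 5.7, -4.8]
gripper_width: 0.218
grasp_force: 58.7
```

```bash
python3 gap.py; python3 - <<'E'
import numpy as np
t0=-1.358; d=np.radians(2)
p=lambda k:.06*np.array([np.cos(t0-k*d),np.sin(t0-k*d)])
for k in range(334,360): print(k*2,np.round(p(k)-p(k-1),4).tolist(),"t",end=" ")
E
```

```text
stop face [-0.0851 -0.0834 -0.0832] base [-0.083  -0.083  -0.0829 -0.0815] rack [-0.0803 -0.0803 -0.0799] 162
668 [-0.0009, -0.0019] t 670 [-0.0009, -0.0019] t 672 [-0.001, -0.0018] t 674 [-0.0011, -0.0018] t 676 [-0.0011, -0.0018] t 678 [-0.0012, -0.0017] t 680 [-0.0013, -0.0017] t 682 [-0.0013, -0.0016] t 684 [-0.0014, -0.0016] t 686 [-0.0014, -0.0015] t 688 [-0.0015, -0.0015] t 690 [-0.0015, -0.0014] t 692 [-0.0016, -0.0014] t 694 [-0.0016, -0.0013] t 696 [-0.0017, -0.0013] t 698 [-0.0017, -0.0012] t 700 [-0.0018, -0.0011] t 702 [-0.0018, -0.0011] t 704 [-0.0018, -0.001] t 706 [-0.0019, -0.001] t 708 [-0.0019, -0.0009] t 710 [-0.0019, -0.0008] t 712 [-0.002, -0.0008] t 714 [-0.002, -0.0007] t 716 [-0.002, -0.0006] t 718 [-0.002, -0.0005] t
```

Now 2° at a time, feeling the force.

>>> drive_tool([
  [[0,0,0],[-0.0005,-0.001,0],0.014],
  [[0,0,0],[-0.0004,-0.0009,0],0.014],
  [[0,0,0],[0,0,0],0.014],
])

```text
time: 20.9
ee_pos: [0.634, 0.0504, 0.1136]
orientation: [3.141, 0.001, -1.356]
ft_force: [-4.8, 5.6, -4.1]
gripper_width: 0.215
grasp_force: 58.7
```

>>> drive_tool([
  [[0,0,0],[-0.0009,-0.0019,0],0.014],
  [[0,0,0],[0,0,0],0.014],
])

```text
time: 21.07
ee_pos: [0.6331, 0.0485, 0.1136]
orientation: [3.141, 0.001, -1.356]
ft_force: [-3.4, 6.0, -4.3]
gripper_width: 0.219
grasp_force: 58.7
```

>>> drive_tool([
  [[0,0,0],[-0.001,-0.0018,0],0.014],
  [[0,0,0],[0,0,0],0.014],
])

```text
time: 21.23
ee_pos: [0.6321, 0.0467, 0.1136]
orientation: [3.141, 0.001, -1.356]
ft_force: [-4.5, 5.5, -4.8]
gripper_width: 0.214
grasp_force: 58.7
```

>>> drive_tool([
  [[0,0,0],[-0.0011,-0.0018,0],0.014],
  [[0,0,0],[0,0,0],0.014],
])

```text
time: 21.4
ee_pos: [0.6311, 0.045, 0.1136]
orientation: [3.142, 0.002, -1.356]
ft_force: [-4.4, 5.1, -4.9]
gripper_width: 0.217
grasp_force: 58.6
```

>>> drive_tool([
  [[0,0,0],[-0.0011,-0.0018,0],0.014],
  [[0,0,0],[0,0,0],0.014],
])

```text
time: 21.57
ee_pos: [0.6305, 0.044, 0.1137]
orientation: [-3.14, 0.002, -1.356]
ft_force: [-2.9, 9.4, -6.0]
gripper_width: 0.216
grasp_force: 58.6
```

>>> drive_tool([
  [[0,0,0],[-0.0006,-0.0009,0],0.014],
  [[0,0,0],[0,0,0],0.014],
])

```text
time: 21.73
ee_pos: [0.6303, 0.0436, 0.1137]
orientation: [-3.14, 0.003, -1.356]
ft_force: [-2.4, 10.4, -5.2]
gripper_width: 0.215
grasp_force: 58.7
```

```bash
python3 gap.py
```

```text
stop face [-0.0837 -0.0833 -0.0832] base [-0.083  -0.0829 -0.0829 -0.0817] rack [-0.0809 -0.0807 -0.0805] 128
```

>>> drive_tool([
  [[0,0,0],[-0.0006,-0.0008,0],0.014],
  [[0,0,0],[0,0,0],0.014],
  [[0,0,0],[0,0,0],0.014],
])

```text
time: 22.18
ee_pos: [0.6301, 0.0433, 0.1138]
orientation: [-3.139, 0.003, -1.356]
ft_force: [-2.0, 13.1, -6.2]
gripper_width: 0.217
grasp_force: 58.7
```

The force keeps rising while the knob stays put, so this is the end stop. I'll ease off, release and lift.

>>> drive_tool([
  [[0,0,0],[0.0006,0.001,0],0.014],
  [[0,0,0],[0,0,0],0.022],
  [[0,0,0],[0,0,0],0.03],
  [[0,0,0],[0,0,0],0.038],
  [[0,0,0],[0,0,0],0.038],
])

```text
time: 22.6
ee_pos: [0.6304, 0.0413, 0.1148]
orientation: [-3.14, -0.0, -1.356]
ft_force: [-1.3, -0.3, -0.1]
gripper_width: 0.443
grasp_force: 0.0
```

>>> drive_tool([
  [[0,0,0],[0,0,0.005],0.038],
  [[0,0,0],[0,0,0.01],0.038],
  [[0,0,0],[0,0,0.02],0.038],
  [[0,0,0],[0,0,0.03],0.038],
  [[0,0,0],[0,0,0.03],0.038],
])

```text
time: 23.02
ee_pos: [0.6294, 0.0413, 0.2109]
orientation: [3.141, -0.0, -1.356]
ft_force: [1.3, 0.0, 0.9]
gripper_width: 0.446
grasp_force: 0.0
```

>>> drive_tool([
  [[0,0,0],[0,-0.02,0.02],0.038],
  [[0,0,0],[0,-0.03,0.01],0.038],
  [[0,0,0],[0,-0.03,0],0.038],
  [[0,0,0],[0,-0.03,0],0.038],
  [[0,0,0],[0,0,0],0.038],
])

```text
time: 23.43
ee_pos: [0.6295, -0.0725, 0.2411]
orientation: [-3.14, -0.001, -1.359]
ft_force: [-0.6, 2.0, -0.7]
gripper_width: 0.446
grasp_force: 0.0
```

```bash
python3 gap.py; python3 - <<'E'
from h import *
im=optics.get_image("top");T=world(im);F=im["frame"].astype(int)
m=(F[...,0]>70)&(F[...,1]<.4*F[...,0])&(F[...,2]<.4*F[...,0])
for n,z,c in (("grip",.132,(.5797,.0755)),("knob",.145,(.63,.044))):
    q=T[m&(abs(T[...,2]-z)<.006)&(np.hypot(T[...,0]-c[0],T[...,1]-c[1])<.03)]
    print(n,len(q),q.mean(0) if len(q) else "", np.median(q[:,2]) if len(q) else "")
cv2.imwrite("pics/end.png",cv2.resize(im["frame"][170:330,105:295,::-1],None,fx=3.5,fy=3.5,interpolation=cv2.INTER_CUBIC))
E
```

```text
stop face [-0.0834 -0.0832 -0.0831] base [-0.083  -0.083  -0.0829 -0.0816] rack [-0.0809 -0.0807 -0.0806] 30
grip 109 [0.57869617 0.07523424 0.13289099] 0.13293049692593983
knob 45 [0.62923668 0.04545887 0.14522346] 0.14533732103361752
```

View pics/end.png

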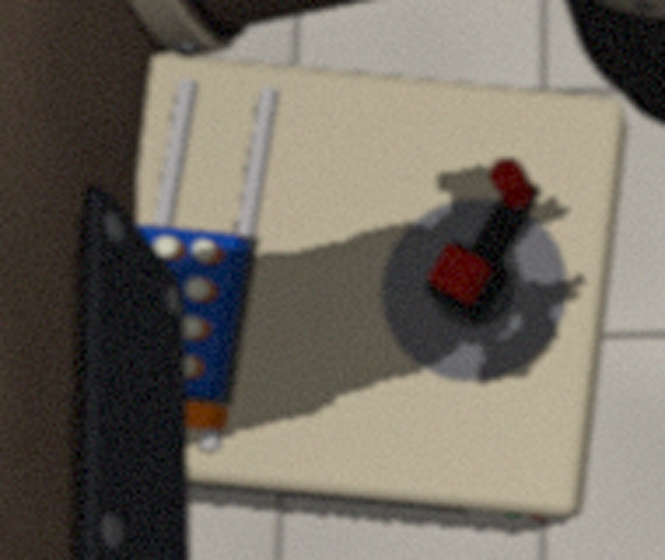

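The picture shows the carriage touching the orange stop (205,412), with the crank seated on the shaft and the gripper clear. Handing in.

```bash
python3 -c "
from plant import robot; print(robot.finish_job())"
```

```text
the job is handed in; nothing more can be done
None
```

I fitted the crank fully down on the shaft and wound it about 1.9 turns clockwise until the carriage met its end stop. I stopped at about 13 N on the knob and released the crank on the shaft, and the job is handed in (no verdict was returned).

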